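# Sort the gudgeon pins and show the odd one to the inspection camera

### The arm

A 7-joint arm with a two-finger parallel gripper is mounted at the origin on a cart in front of the work surface, level with it; the furniture and walls round the work are solid. World frame = base frame: x ahead of the robot, y to its left, z up, the work surface at z = 0. Lengths are in m, angles in rad, forces in N, time in s.
With the tool pointing down it reaches from about 0.425 to 0.825 m from the base axis. Payload 3.6 kg.
Tool frame: the origin (TCP) lies where the fingers leave the gripper's body, on its centre line; the fingertips stand 73 mm ahead of it and the grasp point (between the pads) lies 54 mm ahead of it; z points along the fingers, y is the line along which they close (so a half turn about z gives the same grasp; the last joint's range is limited). The gripper opens to 85 mm and grips with 20 to 120 N. Pads are 22 mm wide; open, the fingers measure 114 mm over their backs; the gripper's body (76 mm by 85 mm) begins 54 mm behind the grasp point. The pads swing forward as they close: fully open they stand 13 mm farther back than shut.
Start: joints at [-1.268, 0.615, -0.013, 1.423, 0.008, 1.103, -0.04], TCP at [0.21, 0.615, 0.304] pointing down, gripper open.
Joint ranges: [-3.12, 3.12], [-0.3, 2.06], [-1.34, 1.32], [0.26, 2.42], [-1.36, 4.5], [0.01, 1.98], [-2.84, 2.84]. Speed limits (rad/s): [2.79, 2.79, 3.14, 3.14, 3.14, 3.14, 3.14].

### API

Orientations are given as a unit quaternion [x, y, z, w].
In Python, from station import arm, snapshot, camera_info, ticket gives the robot as it stands. Calls block until the motion is done:
- arm.movep(position, orientation): joint-space move of the TCP to a pose.
- arm.line_to(position, velocity=0.15, ori=None): straight line of the TCP; ori=None keeps the orientation; velocity is the mean speed in m/s.
- arm.move_j(angles): joint-space move.
- arm.move_gripper(opening, effort=None): opening from 0.0 (shut) to 1.0 (fully open); effort is the grip in N (None keeps the last); returns when the fingers have stopped.
- arm.pause(seconds).
- arm.ik(position, orientation): joint angles nearest the present ones, or None.
- snapshot(name): name is "side" or "top"; returns the picture (480x640x3 uint8, blue, green, red); there is no depth.
- camera_info(name): a dict with "fx", "fy", "cx", "cy" (pixels), "R" (3x3) and "t" (3): a world point X has camera coordinates R X + t. Camera axes: x right, y down, z forward; pixel columns grow to the right and rows downward; lengths in m; the calibration is good to about 2 mm. A picture is of the moment at which its call begins. camera_info takes no time and is no camera call.
A pose or a line that the arm cannot do raises arm.MotionError and nothing moves.
- ticket.finish_job(): hands the job in, once; it reports no verdict.
Readings, each from a call of its own:
- arm.read_time(): time.
- arm.read_joint_positions(): joint angles.
- arm.read_dq(): joint speeds.
- arm.read_effort(): joint torques, N m.
- arm.read_tool_pos(): TCP position.
- arm.read_eef_rot(): TCP orientation.
- arm.read_ft_force(): force on the tool from outside, world axes, zero at the start.
- arm.read_wrist_torque(): the same for the moment, N m.
- arm.read_opening(): opening from 0.0 (shut) to 1.0 (fully open).
Only numpy, scipy, OpenCV 4.12 (cv2) and the standard library are available. Lean on these libraries where they do the work, as an engineer would, in place of code of your own. Each camera call takes 0.05 s, during which the arm holds its last target. There are 200 camera calls.

### The job

Stand the two loose gudgeon pins from the bench in the free holes of the pin rack: the short one in the row nearer the robot with the short pins, the long one in the row behind it with the long pins. Then pull out the pin of middle length, which stands in the short row by mistake, and hold it up in the air to the inspection camera: its end squarely facing the lens, in line with it, 50 mm from the glass. Finish while holding it still there, and leave the piston, the bearing and the tape roll where they are.

Things in the scene. Friction and masses are not known exactly. Their poses are not given: they have to be found in the camera images.
- rack: fixed aluminium block 92 x 146 x 26 mm (x, y, z), origin at the centre of its underside. Blind holes in its top, 21 mm wide, 20 mm deep (floor 6 mm up): near row (short pins) at x = -25 mm, row behind (long pins) at x = +25 mm, each at y = -50, 0, 50 mm; its x axis points away from the robot. Free at the start: (-25, 50) and (25, 0)
- short_pin: polished steel gudgeon pin, a round tube 18 mm in diameter and 50 mm long, both ends alike, standing upright on the bench away from the rack; loose, about 60 g. Origin at the centre of its lower end, z up along its axis. It belongs in the short row
- long_pin: polished steel gudgeon pin, a round tube 18 mm in diameter and 80 mm long, both ends alike, standing upright on the bench away from the rack; loose, about 90 g. Origin at the centre of its lower end, z up along its axis. It belongs in the long row
- odd_pin: polished steel gudgeon pin, a round tube 18 mm in diameter and 65 mm long, both ends alike, standing upright in a hole of the short row, at y = -50 or 0 mm in the rack's frame, its foot 20 mm deep; loose, about 75 g. Origin at the centre of its lower end, z up along its axis. This is the one to show to the camera
- odd_pin_mid (a point): the middle of the odd pin: the point on its axis 32.5 mm from either end
- short_in_rack: polished steel gudgeon pin, a round tube 18 mm in diameter and 50 mm long, both ends alike, standing upright in the other occupied hole of the short row; it stays there; loose, about 60 g. Origin at the centre of its lower end, z up along its axis
- long_in_rack_a: polished steel gudgeon pin, a round tube 18 mm in diameter and 80 mm long, both ends alike, standing upright in an end hole of the long row; it stays there; loose, about 90 g. Origin at the centre of its lower end, z up along its axis
- long_in_rack_b: polished steel gudgeon pin, a round tube 18 mm in diameter and 80 mm long, both ends alike, standing upright in the other end hole of the long row; it stays there; loose, about 90 g. Origin at the centre of its lower end, z up along its axis
- camera_head: head of the inspection camera: grey box 42 x 42 x 45 mm, black ring light 48 mm wide round the lens. Origin at the centre of the lens glass, 115 mm above the bench; z axis = line of sight out of the lens, rising towards the robot's side, 0.61 rad (35 degrees) off vertical. The odd pin must lie along this axis, its near end 50 mm and its middle 82.5 mm from the glass
- stand: fixed foot of the camera, a dark plate 100 x 80 x 12 mm with a 16 mm post 137 mm high, which stands behind the head as seen from the robot; origin on the bench straight below the lens glass, x axis towards the post, z up
- generator: fixed obstacle: dark generator in a tube frame with a post at each corner, about 0.5 m high; all of it lies within 190 mm in x and 260 mm in y of its origin, the centre of its underside. Keep the arm clear of it
- piston: used engine piston standing on its skirt, 44 mm wide and 43 mm high, loose; origin at the centre of its underside. Leave it alone
- bearing: ball bearing lying flat, 47 mm wide and 14 mm high, loose; origin at the centre of its underside. Leave it alone
- tape_roll: roll of black tape lying flat, 112 mm wide and 48 mm high, loose; origin at the centre of its underside. Leave it alone
There are look-alikes about, which are no part of the job. Leave any yellow look-alike of the odd_pin alone.

How it is judged:
By the outcome, as a careful person would: the job done as asked, in the order asked, and still so for the second after the job is handed in, while the arm keeps its last pose, push and grip.
It also fails if it takes over 61 s, if anything falls off the work surface, if the arm or the gripper's body presses on something with over 40 N, if the wrist force passes 120 N, or if a joint passes its speed limit or range.

## Working session

There is one attempt and no reset: what is moved stays moved. The work goes in short steps, each a Python script; the robot and the scene stay as the last script left them, time stands still between calls to the robot, and variables do not carry over. Pictures are saved under pics/ and viewed, on a budget of 10 in all, crops included, one or two more only if the job needs it, and the job is handed in when it is done.

```bash
mkdir -p pics; ls
python3 - <<'E'
from station import arm, snapshot, camera_info
import cv2
for n in("top","side"):
    cv2.imwrite(f"pics/{n}0.png",snapshot(n)); c=camera_info(n); print(n,c)
print(arm.read_time(),arm.read_tool_pos(),arm.read_eef_rot())
E
```

```text
pics
top {'fx': 593.938777313519, 'fy': 593.938777313519, 'cx': 306.3813188260067, 'cy': 234.50826164499725, 'R': array([[ 0.01389177, -0.99989063,  0.0050734 ],
       [-0.98896743, -0.01448803, -0.14742294],
       [ 0.14748032, -0.00296946, -0.98906053]]), 't': array([0.2123574 , 0.56369391, 1.36082384])}
side {'fx': 522.8506816130467, 'fy': 522.8506816130467, 'cx': 325.29061245456404, 'cy': 237.4699394450864, 'R': array([[-0.37464969, -0.92716472,  0.00178552],
       [-0.41488446,  0.16592411, -0.89461728],
       [ 0.82916132, -0.33590887, -0.44682965]]), 't': array([0.40870033, 0.27581446, 0.82724025])}
0.1 [0.21029806 0.61447084 0.30282692] [ 1.64107368e-01  9.86441768e-01 -1.17229526e-03 -1.89089329e-04]
```

View pics/top0.png

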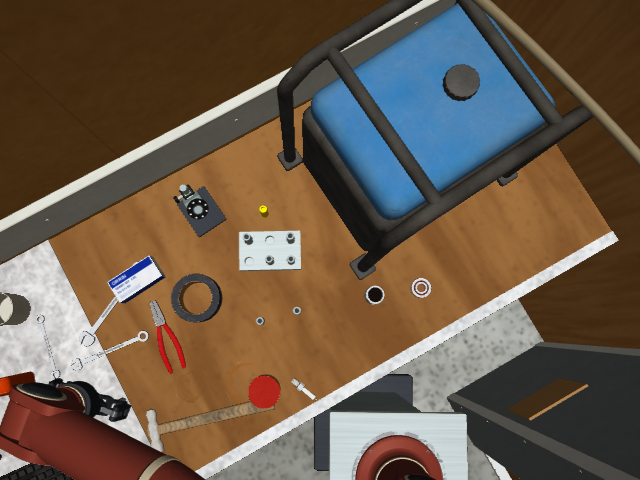

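View pics/side0.png

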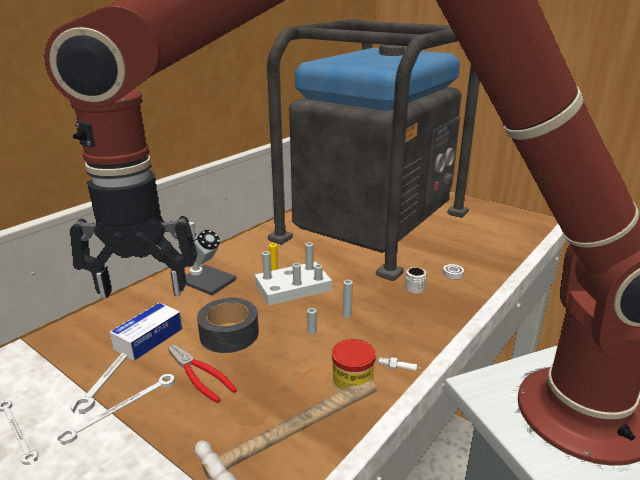

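The top view shows the rack at (270,250), pins at (260,321) and (297,311), and the camera head at (198,208). The yellow look-alike is at (263,210), the piston at (375,295), the bearing at (421,288) and the tape at (196,298). I need enlarged crops.

Run:
```python
import cv2,numpy as np
t=cv2.imread("pics/top0.png"); s=cv2.imread("pics/side0.png")
def crop(im,x,y,w,h,k,name):
    c=cv2.resize(im[y:y+h,x:x+w],None,fx=k,fy=k,interpolation=cv2.INTER_CUBIC)
    for i in range(0,w,10): cv2.putText(c,str(x+i),(i*k,8),0,.3,(0,255,255),1); cv2.line(c,(i*k,10),(i*k,14),(0,255,255),1)
    for i in range(0,h,10): cv2.putText(c,str(y+i),(0,i*k+4),0,.3,(0,255,255),1)
    cv2.imwrite(name,c)
crop(t,165,175,145,110,5,"pics/tc1.png")
crop(s,170,220,200,120,4,"pics/sc1.png")
```

```text
(no output)
```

View pics/tc1.png

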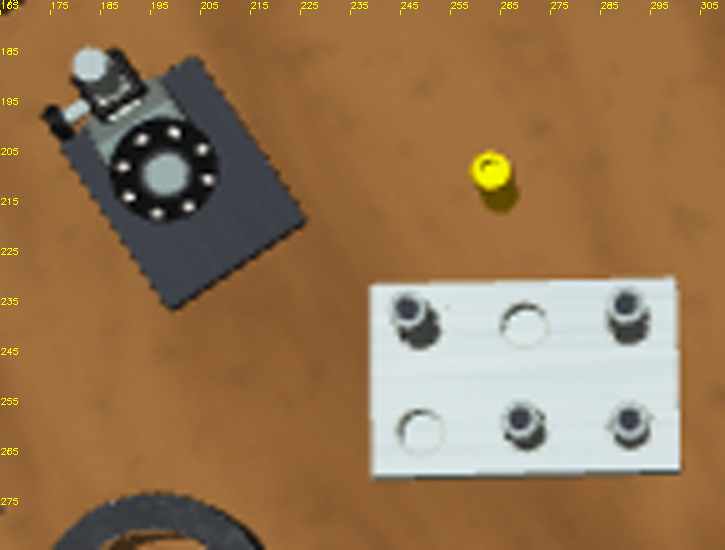

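View pics/sc1.png

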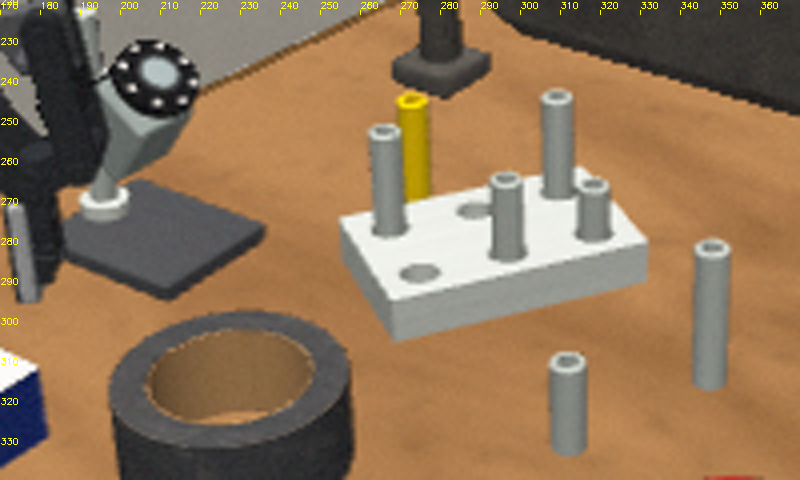

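The taller pin in the short row is the middle one, at side crop px (507,180), so the odd pin stands at (-25, 0). The right one is clearly shorter. What could be confused with it:
- Yellow pin at top (263,209): not touched.
- Loose short pin at side (312,310).
- Loose long pin at side (348,282).

Next is one crop for the loose pins in the top view, plus the first calculations.

```bash
cat > h.py <<'E'
import cv2,numpy as np
from scipy.optimize import least_squares
from scipy.spatial.transform import Rotation as Ro
from station import arm,snapshot,camera_info
CI={n:camera_info(n) for n in("top","side")}
def proj(n,X):
    c=CI[n]; p=np.asarray(X)@c["R"].T+c["t"]
    return np.stack([c["fx"]*p[...,0]/p[...,2]+c["cx"],c["fy"]*p[...,1]/p[...,2]+c["cy"]],-1)
def onz(n,uv,z):
    c=CI[n]; d=c["R"].T@[(uv[0]-c["cx"])/c["fx"],(uv[1]-c["cy"])/c["fy"],1]; C=-c["R"].T@c["t"]
    return C+d*(z-C[2])/d[2]
def tri(a,b):
    r=least_squares(lambda X:np.r_[proj("top",X)-a,proj("side",X)-b],[.5,.2,.05]); return r.x,r.fun
def crop(im,x,y,w,h,k,name):
    c=cv2.resize(im[y:y+h,x:x+w],None,fx=k,fy=k,interpolation=cv2.INTER_CUBIC)
    for i in range(0,w,10): cv2.putText(c,str(x+i),(i*k,8),0,.3,(0,255,255),1); cv2.line(c,(i*k,10),(i*k,14),(0,255,255),1)
    for i in range(0,h,10): cv2.putText(c,str(y+i),(0,i*k+4),0,.3,(0,255,255),1)
    cv2.imwrite(name,c)
E
python3 - <<'E'
from h import *
T=lambda x,y:np.array([165+x/5,175+y/5])-.4; S=lambda x,y:np.array([170+x/4,220+y/4])-.375
RP=[(-25,50,26),(25,0,26),(25,50,86),(25,-50,86),(-25,0,71),(-25,-50,56)]
RT=[T(421,432),T(524,325),T(408,310),T(627,304),T(521,421),T(630,421)]
RS=[S(420,273),S(476,211),S(385,132),S(557,97),S(506,180),S(594,185)]
C=[(-46,73,26),(46,73,26),(46,-73,26)]; CT=[T(372,477),T(370,285),T(675,278)]; 
def w(p,P):
    P=np.array(P)/1e3; return Ro.from_euler('z',p[2]).apply(P)+[p[0],p[1],0]
f1=lambda p:(proj("top",w(p,RP+C))-np.array(RT+CT)).ravel()
f2=lambda p:(proj("side",w(p,RP))-np.array(RS)).ravel()
for f in(f1,f2,lambda p:np.r_[f1(p),f2(p)]):
    r=least_squares(f,[.5,.25,0]); print("rack",r.x.round(4)); print(r.fun.reshape(-1,2).round(1).tolist())
print("short side",onz("side",S(568,360),.05),"base rowx",onz("side",S(569,445),.0))
print("long side",onz("side",S(712,247),.08),onz("side",S(710,381),0))
print("short top~",onz("top",(260,321),.05),"long top~",onz("top",(297,311),.08))
print("lens",onz("top",T(165,173),.115),onz("side",S(157,72),.115),tri(T(165,173),S(157,72)))
pl=[onz("top",T(*q),.012) for q in((174,310),(306,218),(195,57))]; print("plate",np.round(pl,4).tolist())
pl=[onz("side",S(*q),.012) for q in((168,291),(265,229),(143,181))]; print("plate",np.round(pl,4).tolist())
crop(cv2.imread("pics/top0.png"),245,295,70,40,10,"pics/tc2.png")
E
```

```text
rack [0.5242 0.3072 0.0389]
[[-0.1, 0.1], [0.1, 0.1], [-0.1, -0.1], [-0.1, 0.1], [-0.1, -0.3], [0.0, -0.1], [0.0, 0.1], [0.1, 0.1], [0.3, 0.0]]
rack [0.5212 0.3075 0.0381]
[[0.1, 0.0], [-0.1, -0.3], [-0.1, 0.0], [0.1, 0.1], [0.1, -0.0], [-0.1, 0.1]]
rack [0.5236 0.3071 0.038 ]
[[-0.1, 0.3], [0.1, 0.3], [-0.1, 0.2], [-0.1, 0.3], [-0.1, -0.1], [0.0, 0.1], [0.1, 0.3], [0.2, 0.3], [0.3, 0.3], [-0.1, -0.6], [-0.2, -0.8], [-0.2, -0.5], [-0.1, -0.4], [-0.1, -0.6], [-0.3, -0.4]]
short side [0.35691559 0.32463861 0.05      ] base rowx [0.35758359 0.32439677 0.        ]
long side [0.38050123 0.23991877 0.08      ] [0.38106807 0.23894841 0.        ]
short top~ [0.35707168 0.32405044 0.05      ] long top~ [0.380431   0.23919383 0.08      ]
lens [0.60352274 0.46583047 0.115     ] [0.6024898  0.46624923 0.115     ] (array([0.60365827, 0.466016  , 0.11440309]), array([-0.03334622, -0.01011557,  0.03265267,  0.00473417]))
plate [[0.5561, 0.4777, 0.012], [0.602, 0.4157, 0.012], [0.6808, 0.4725, 0.012]]
plate [[0.5488, 0.4806, 0.012], [0.5928, 0.4177, 0.012], [0.673, 0.4711, 0.012]]
```

View pics/tc2.png

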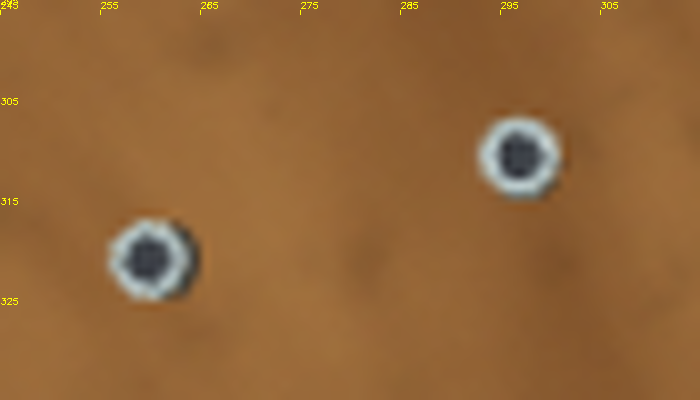

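In crop (147,259)/10 the short pin's top is at (259.7,320.9), and the long one's (519,156) is at (296.9,310.6). Both agree with the side view to about 1 mm. I'll fix the poses, check reachability, and grasp the short pin.

```bash
cat >> h.py <<'E'
RACK=np.array([.5227,.3073,.0385]); SIDE=np.array([.5212,.3075,.0381])   # best world / as the side camera sees it
LENS=np.array([.603,.466,.1148]); PHI=np.deg2rad(35.3)
AX=np.array([-np.sin(.611)*np.cos(PHI),-np.sin(.611)*np.sin(PHI),np.cos(.611)])
def rk(x,y,z,r=RACK): return Ro.from_euler('z',r[2]).apply([x/1e3,y/1e3,z/1e3])+[r[0],r[1],0]
def down(phi):  # tool y along world angle phi (deg), pointing down
    t=np.deg2rad((90-phi)/2); return np.array([np.sin(t),np.cos(t),0,0])
Q=down(47.2)
GP=.054
def tcp(foot,g): return np.asarray(foot)+[0,0,g+GP]   # foot position, grip height above foot
def tilt():
    a=Ro.align_vectors([-AX],[[0,0,-1]])[0]; return (a*Ro.from_quat(Q)).as_quat()
def show(qpose): print(None if qpose is None else np.round(qpose,2))
SP=np.array([.357,.3246,0]); LP=np.array([.381,.2394,0])
GS,GL,GO=.044,.062,.052
E
python3 - <<'E'
from h import *
for p,q in [(tcp(SP,GS),Q),(tcp(rk(-25,50,6),GS),Q),(tcp(LP,GL),Q),(tcp(rk(25,0,6),GL),Q),(tcp(rk(25,0,66),GL),Q),(tcp(rk(-25,0,6),GO),Q),(LENS+AX*(.0825+GO-.0325+GP),tilt())]: print(np.round(p,3)); show(arm.ik(p,q))
t=arm.read_time()
arm.movep(tcp(SP,GS+.06),Q); arm.move_gripper(.5,60); print(arm.read_time()-t)
arm.line_to(tcp(SP,GS),.15); print(arm.read_time()-t, arm.read_ft_force())
arm.move_gripper(0,60); print(arm.read_time()-t,arm.read_opening(),arm.read_tool_pos()-tcp(SP,GS))
arm.line_to(tcp(SP,GS+.06),.2); print(arm.read_time()-t,arm.read_opening(),arm.read_ft_force())
E
```

```text
[0.357 0.325 0.098]
[-0.81  0.69  0.04  2.09 -0.07  0.36  0.11]
[0.496 0.356 0.104]
[-0.69  0.8   0.05  1.72 -0.06  0.62  0.22]
[0.381 0.239 0.116]
[-0.64  0.63  0.05  2.17 -0.08  0.34  0.3 ]
[0.548 0.308 0.122]
[-0.58  0.79  0.06  1.66 -0.06  0.69  0.33]
[0.548 0.308 0.182]
[-0.59  0.71  0.08  1.62 -0.07  0.81  0.34]
[0.498 0.306 0.112]
[-0.62  0.76  0.05  1.8  -0.06  0.59  0.29]
[0.53  0.414 0.243]
[-0.78  0.57  0.1   1.87  0.03  0.09  0.08]
1.8333
2.3832999999999998 [-0.27879671  0.79482929 -0.3348791 ]
2.7333 0.18662021084963692 [0.00050242 0.00040024 0.00108326]
3.1833 0.18785344013224978 [ 0.12844972  0.34674575 -0.81920116]
```

Run:
```python
from h import *
t=arm.read_time()
arm.movep(tcp(rk(-25,50,60),GS),Q); arm.line_to(tcp(rk(-25,50,36),GS),.1); arm.pause(.2)
print(arm.read_time()-t,arm.read_tool_pos()-tcp(rk(-25,50,36),GS))
crop(snapshot("side"),225,220,110,80,7,"pics/s2.png")
print(proj("side",rk(-25,50,36,SIDE)),proj("side",rk(-25,50,26,SIDE)))
```

```text
1.2167 [0.00014947 0.00026923 0.00068744]
[274.50194048 283.84530516] [274.69873595 287.88813782]
```

View pics/s2.png

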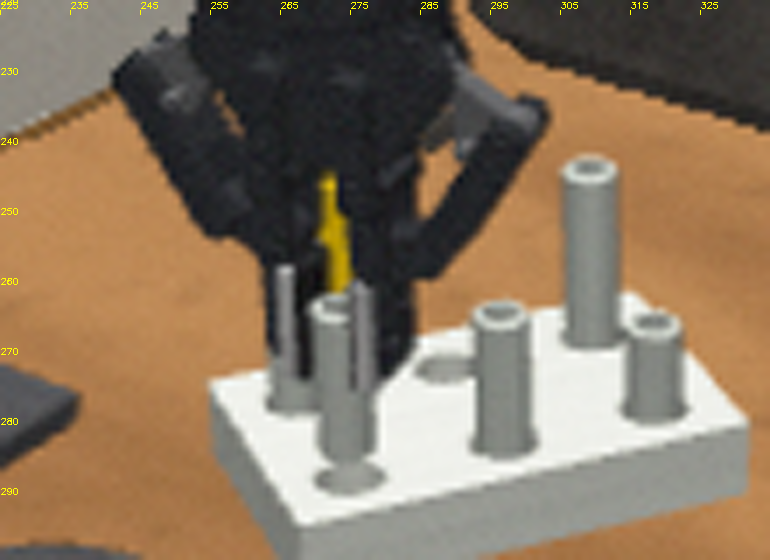

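The foot at (274.1,283.7) is over the hole at (274.6,287.7), within about 0.6 mm. The pin leans about 3° in the grip, which the fit tolerates. I'll lower it with force checks.

```bash
cat >> h.py <<'E'
def insert(x,y,g,off,z0=36,zend=7.5,lim=12):
    """lower the held pin in steps; stop when pushed back. off: world xy correction (m)"""
    o=np.array([off[0],off[1],0]); z=z0; f0=arm.read_ft_force()
    while z>zend:
        z=max(z-4,zend); arm.line_to(tcp(rk(x,y,z),g)+o,.05); f=arm.read_ft_force()-f0
        print("z",z,"F",f.round(1))
        if np.linalg.norm(f)>lim: return z
    return z
E
python3 - <<'E'
from h import *
t=arm.read_time(); print(Ro.from_quat(arm.read_eef_rot()).as_matrix().round(4)[:,2])
z=insert(-25,50,GS,(-.0002,-.0005)); print(z,arm.read_time()-t)
E
```

```text
[ 1.e-03  7.e-04 -1.e+00]
z 32 F [ 0.6 -0.2  0.2]
z 28 F [-0.1  0.5 -0.6]
z 24 F [ 0.4  0.1 -0.1]
z 20 F [ 0.9  0.5 -0.9]
z 16 F [ 1.2  0.7 -0.5]
z 12 F [ 0.6 -0.3 -0. ]
z 8 F [-0.3 -0.  -0.3]
z 7.5 F [1.1 0.7 0. ]
7.5 2.0
```

Run:
```python
from h import *
t=arm.read_time(); p=lambda s:print(s,round(arm.read_time()-t,2))
arm.move_gripper(.42); arm.line_to(tcp(rk(-25,50,90),GS),.25); p("up")
arm.movep(tcp(LP,GL+.05),Q); arm.line_to(tcp(LP,GL),.15); arm.move_gripper(0,60); p("grip"); print(arm.read_opening())
arm.line_to(tcp(LP,GL+.11),.25); arm.movep(tcp(rk(25,0,105),GL),Q)
arm.line_to(tcp(rk(25,0,36),GL),.15); arm.pause(.2); p("hover"); print(arm.read_opening(),arm.read_ft_force())
crop(snapshot("side"),225,220,110,80,7,"pics/s3.png")
print(proj("side",rk(25,0,36,SIDE)),proj("side",rk(25,0,26,SIDE)),arm.read_time())
```

```text
up 0.81
grip 2.29
0.19557751893284026
hover 4.44
0.193429271132265 [ 0.26981084 -0.21351561 -2.14399269]
[288.41205456 268.19243305] [288.54550027 272.09001986] 11.0417
```

View pics/s3.png

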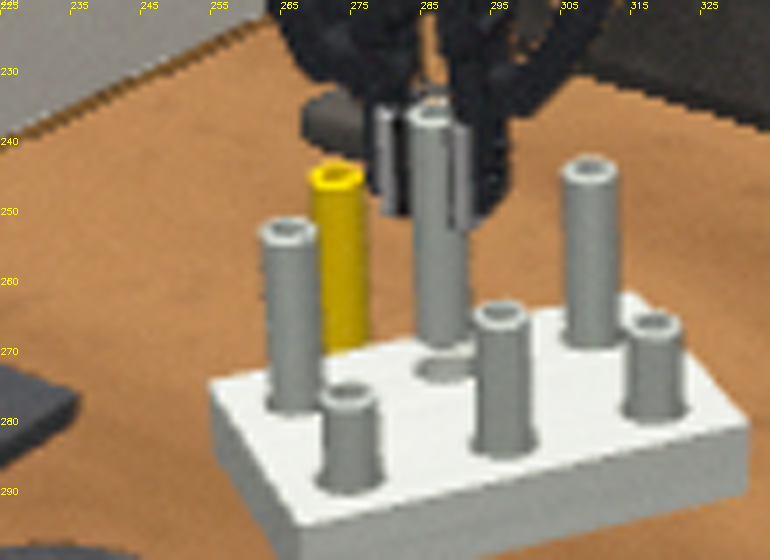

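The short pin stands in its hole. The long pin's foot reads about (287.6,267.4) against the expected (288.4,268.2), so I'll look closer before lowering it.

Run:
```python
from h import *
print(arm.read_tool_pos()-tcp(rk(25,0,36),GL))
ims=[snapshot("side").astype(float) for _ in range(3)]
crop(np.mean(ims,0).astype(np.uint8),278,255,40,30,20,"pics/s4.png")
e=1e-3
X=rk(25,0,36);print([(proj("side",X+d)-proj("side",X)).round(3) for d in np.eye(3)*e])
```

```text
[0.00046804 0.00028084 0.0012224 ]
[array([-0.142, -0.208]), array([-0.428,  0.083]), array([-0.013, -0.391])]
```

View pics/s4.png

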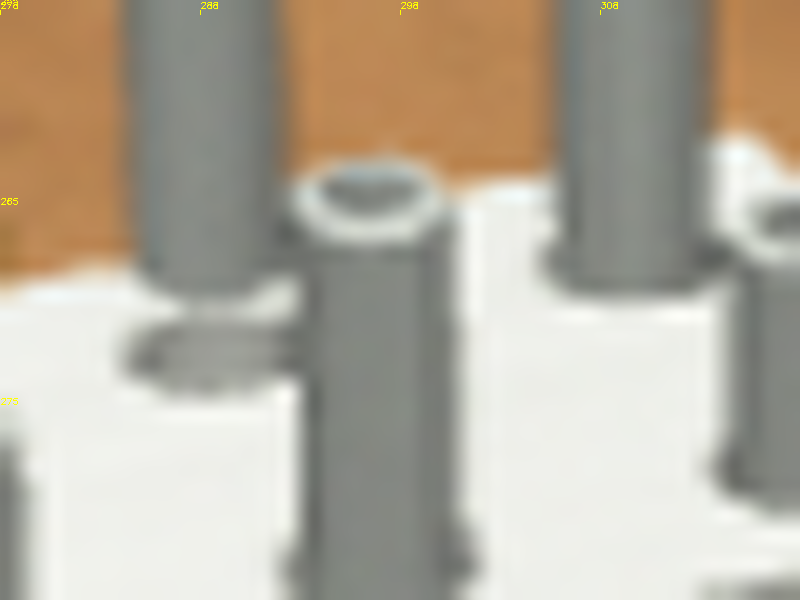

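Measured against the hole, the foot is off by du +0.23 and dv -0.55 px. That matches a shift of about 1.7 mm along the pads, the direction the grip does not centre. I'll correct it and lower.

Run:
```python
from h import *
t=arm.read_time(); o=(-.0012,.0011)
arm.line_to(tcp(rk(25,0,36),GL)+[*o,0],.03)
z=insert(25,0,GL,o,z0=34,lim=8); print(z,arm.read_time()-t)
if z==7.5:
    arm.move_gripper(.42); arm.line_to(tcp(rk(25,0,110),GL),.25)
    arm.movep(tcp(rk(-25,0,60),GO),Q); crop(snapshot("side"),225,220,110,80,7,"pics/s5.png")
    print(arm.read_time())
```

```text
z 30 F [ 1.  -0.2 -0.4]
z 26 F [ 0.6 -0.6  4. ]
z 22 F [ 2.1 -1.5 -0.7]
z 18 F [ 3.5 -0.7 -2.4]
z 14 F [ 4.5 -2.1 -3.4]
z 10 F [ 5.9 -1.8 -3.1]
z 7.5 F [ 4.9 -3.1 -1.8]
7.5 2.0165999999999986
14.55
```

Run:
```python
from h import *
t=arm.read_time()
arm.line_to(tcp(rk(-25,0,5.5),GO),.15); print(arm.read_ft_force()); arm.move_gripper(0,70); print(arm.read_opening(),arm.read_ft_force())
arm.line_to(tcp(rk(-25,0,16),GO),.05); print(arm.read_ft_force()); arm.line_to(tcp(rk(-25,0,115),GO),.2)
P=LENS+AX*(.0825+GO-.0325+GP)
arm.movep(P+AX*.06,tilt()); arm.line_to(P,.1); arm.pause(.3)
print(arm.read_opening(),arm.read_tool_pos()-P,arm.read_time(), -AX, Ro.from_quat(arm.read_eef_rot()).as_matrix()[:,2])
s=snapshot("side");k=snapshot("top");cv2.imwrite("pics/full_s.png",s);cv2.imwrite("pics/full_t.png",k)
a=cv2.resize(s[170:300,150:350],None,fx=4,fy=4,interpolation=cv2.INTER_CUBIC)
cv2.imwrite("pics/s6.png",a)
for n in("side","top"): print(n,proj(n,np.array([LENS,LENS+AX*.05,LENS+AX*.0825,LENS+AX*.115])).round(1).tolist())
```

```text
[0.21149246 0.87483205 0.14790981]
0.1886421697363834 [ 0.96576395 -0.08316875  4.83189134]
[ 0.4010526   0.3748211  -1.77385546]
0.19176009379706718 [-6.65585309e-05  4.75460370e-05  6.69508084e-04] 18.0917 [ 0.46820738  0.3315093  -0.81907474] [ 0.46873603  0.33208882 -0.81853745]
side [[209.0, 237.6], [217.2, 223.3], [222.8, 213.6], [228.6, 203.5]]
top [[197.5, 209.4], [201.4, 216.6], [204.1, 221.5], [206.8, 226.6]]
```

View pics/s6.png

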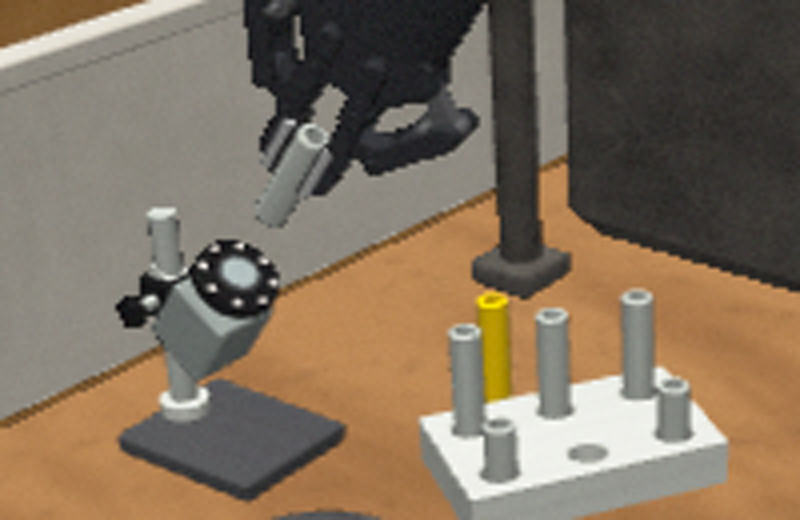

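The picture shows all five pins standing right, the odd hole empty and the odd pin in line with the lens (lens (238,272), pin ends near (274,216) and (313,135), crop px). Next I'll check its lean in a closer double crop.

Run:
```python
from h import *
s=np.mean([snapshot("side").astype(float) for _ in range(2)],0).astype(np.uint8)
k=np.mean([snapshot("top").astype(float) for _ in range(2)],0).astype(np.uint8)
def c(im,n,x,y,w=50,h=75,m=8):
    o=cv2.resize(im[y:y+h,x:x+w],None,fx=m,fy=m,interpolation=cv2.INTER_CUBIC)
    for d in(0,.05,.115):
        q=((proj(n,LENS+AX*d)-[x,y]+.5)*m).round().astype(int); cv2.circle(o,q.tolist(),2,(0,0,255),-1); print(n,d,q)
    return o
cv2.imwrite("pics/two.png",np.hstack([c(s,"side",195,190),c(k,"top",180,185)]))
```

```text
side 0 [116 385]
side 0.05 [181 271]
side 0.115 [273 112]
top 0 [144 200]
top 0.05 [175 257]
top 0.115 [219 337]
```

View pics/two.png

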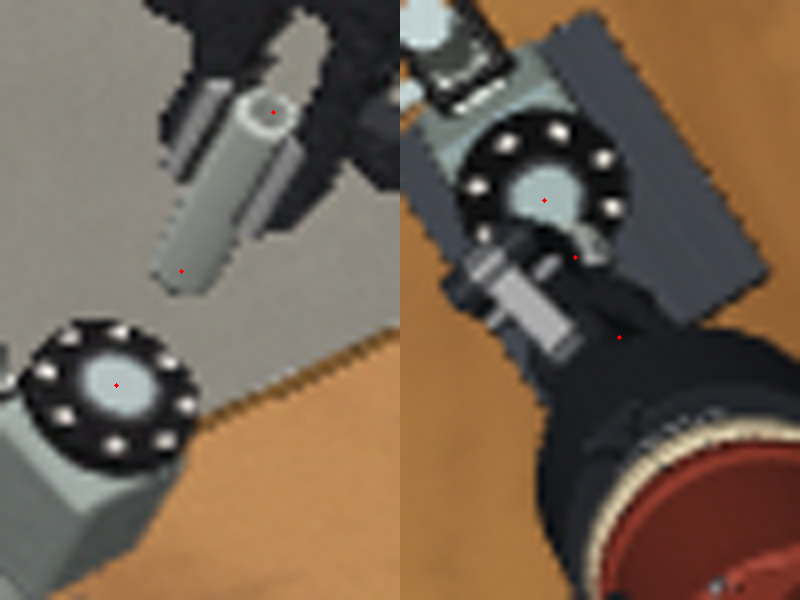

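In the side view the pin runs about 3° off the expected line, and the top view is mostly hidden by the gripper. Turning only joint 7 spins the tool about the pin axis, which separates the in-hand lean from camera bias. One mosaic will show that.

Run:
```python
from h import *
q0=np.array(arm.read_joint_positions()); print(q0.round(3)); t=arm.read_time(); T=[]
x,y,w,h,m=195,192,40,30,10
for a in(0,90,-90,155):
    q=q0.copy(); q[6]+=np.deg2rad(a); arm.move_j(q); arm.pause(.2)
    im=np.mean([snapshot("side").astype(float) for _ in range(2)],0).astype(np.uint8)
    cv2.imwrite(f"pics/rot{a}.png",im)
    o=cv2.resize(im[y:y+h,x:x+w],None,fx=m,fy=m,interpolation=cv2.INTER_CUBIC)
    o=np.clip((o.astype(float)-90)*1.6+90,0,255).astype(np.uint8)
    for d in(.05,.115):
        c=((proj("side",LENS+AX*d)-[x,y]+.5)*m).round().astype(int); cv2.circle(o,c.tolist(),2,(0,0,255),-1); print(d,c)
    T.append(o)
arm.move_j(q0); print(arm.read_time())
cv2.imwrite("pics/mos.png",np.vstack([np.hstack(T[:2]),np.hstack(T[2:])]))
```

```text
[-0.789  0.575  0.111  1.869 -0.039  0.091  0.147]
0.05 [227 318]
0.115 [341 120]
0.05 [227 318]
0.115 [341 120]
0.05 [227 318]
0.115 [341 120]Traceback (most recent call last):
  File "<stdin>", line 5, in <module>
station.MotionError: the arm cannot take that pose within its joint ranges
```

Run:
```python
from h import *
T=[];x,y,w,h,m=195,192,40,32,10
for a in(0,90,-90):
    im=cv2.imread(f"pics/rot{a}.png"); o=cv2.resize(im[y:y+h,x:x+w],None,fx=m,fy=m,interpolation=cv2.INTER_CUBIC)
    o=np.clip((o.astype(float)-110)*2+110,0,255).astype(np.uint8)
    for d in(.05,.115): cv2.circle(o,((proj("side",LENS+AX*d)-[x,y]+.5)*m).round().astype(int).tolist(),2,(0,0,255),-1)
    for g in range(50,400,50): cv2.putText(o,str(g),(g-8,9),0,.3,(0,255,255)); cv2.putText(o,str(g),(0,g),0,.3,(0,255,255))
    T.append(o)
cv2.imwrite("pics/mos.png",np.vstack([np.hstack(T[:2]),np.hstack([T[2],T[2]*0])])[:600])
print(arm.read_time(),arm.read_joint_positions()[6])
```

```text
23.5917 -1.4242452566358847
```

View pics/mos.png

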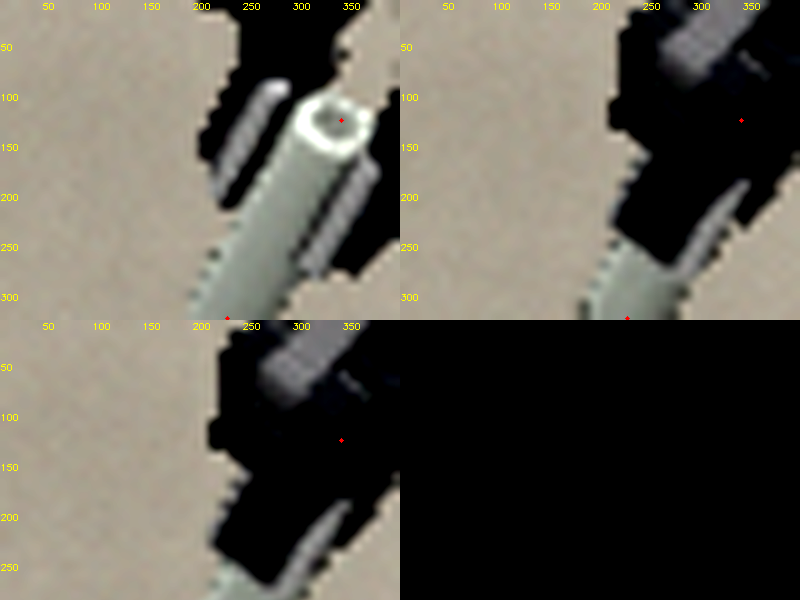

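The near end was cropped out, but the pin is separable from the wall by colour, so I'll measure it with code.

Run:
```python
from h import *
def meas(a):
    im=cv2.GaussianBlur(cv2.imread(f"pics/rot{a}.png"),(0,0),.6).astype(float)
    g=im[...,0]-im[...,2]+0*im[...,1]; r=[]
    bg=np.median(g[200:230,196:206])
    print(a,"bg",bg,[g[y,200:236:2].astype(int).tolist() for y in(216,222)])
    # weights
    for y in range(213,230):
        w=np.clip(g[y,205:240]-bg,0,None); dark=im[y,205:240].mean(1)<75; w[dark]=0
        k=w>0.5*np.percentile(w,85)
        xs=np.arange(205,240)[k]; r.append((y,xs.min() if k.any() else 0,xs.max() if k.any() else 0,round(float((w*np.arange(205,240)).sum()/max(w.sum(),1)),2),int(w.sum())))
    for q in r: print(q)
for a in(0,90,-90): meas(a)
for d in(.05,.06,.07,.0825,.115): print(d,proj("side",LENS+AX*d).round(2))
```

```text
0 bg -13.0 [[-13, -13, -12, -14, -13, -12, -13, -13, -10, -2, -1, -2, -1, -1, 1, 3, -1, -9], [-12, -13, -13, -12, -13, -13, -14, -4, -2, -2, -2, -4, -12, -13, -14, -13, -13, -14]]
(213, np.int64(218), np.int64(236), 224.76, 160)
(214, np.int64(218), np.int64(229), 223.61, 138)
(215, np.int64(218), np.int64(229), 224.1, 154)
(216, np.int64(217), np.int64(233), 223.59, 158)
(217, np.int64(216), np.int64(232), 222.43, 152)
(218, np.int64(216), np.int64(231), 222.13, 158)
(219, np.int64(215), np.int64(227), 221.9, 156)
(220, np.int64(215), np.int64(224), 219.73, 128)
(221, np.int64(214), np.int64(223), 218.08, 120)
(222, np.int64(214), np.int64(222), 218.08, 106)
(223, np.int64(214), np.int64(222), 218.01, 105)
(224, np.int64(214), np.int64(222), 218.76, 98)
(225, np.int64(214), np.int64(221), 218.55, 78)
(226, np.int64(215), np.int64(220), 217.94, 50)
(227, np.int64(205), np.int64(231), 218.94, 17)
(228, np.int64(205), np.int64(230), 218.08, 13)
(229, np.int64(205), np.int64(216), 212.05, 20)
90 bg -13.0 [[-13, -13, -13, -13, -13, -13, -13, -12, -4, -1, 5, 2, 0, -5, -13, -12, -14, -12],
[... 1321 characters left out ...]
 221.96, 89)
(218, np.int64(216), np.int64(225), 220.98, 126)
(219, np.int64(216), np.int64(225), 220.69, 115)
(220, np.int64(215), np.int64(224), 219.53, 120)
(221, np.int64(214), np.int64(223), 218.98, 119)
(222, np.int64(214), np.int64(223), 218.46, 108)
(223, np.int64(214), np.int64(222), 218.05, 98)
(224, np.int64(214), np.int64(222), 218.07, 94)
(225, np.int64(215), np.int64(221), 217.8, 81)
(226, np.int64(215), np.int64(221), 218.49, 68)
(227, np.int64(206), np.int64(234), 218.82, 28)
(228, np.int64(205), np.int64(231), 217.62, 13)
(229, np.int64(205), np.int64(232), 211.44, 18)
0.05 [217.16 223.32]
0.06 [218.86 220.37]
0.07 [220.58 217.38]
0.0825 [222.76 213.59]
0.115 [228.58 203.46]
```

```bash
cat > fit.py <<'E'
from h import *
from scipy.optimize import minimize
x0,y0,w,h,m=200,195,44,40,8
th=np.linspace(0,2*np.pi,40)
def hullmask(P,R,s,ty,t,t2,a,du,dv,n="side",c0=(x0,y0)):
    mid=P+R@[s,ty,GP+GO-.0325+a]; d=R@Ro.from_euler('xyz',[t2,t,0]).apply([0,0,1])
    u=np.cross(d,[1,0,0]);u/=np.linalg.norm(u);v=np.cross(d,u)
    C=np.array([mid+d*e+.009*(np.cos(q)*u+np.sin(q)*v) for e in(-.0325,.0325) for q in th])
    uv=proj(n,C)+[du,dv]
    k=cv2.convexHull(((uv-c0+.5)*m*16-8).astype(np.float32)).round().astype(np.int32)
    M=np.zeros((h*m,w*m),np.uint8); cv2.fillConvexPoly(M,k,255,cv2.LINE_AA,4)
    return cv2.GaussianBlur(cv2.resize(M,(w,h),interpolation=cv2.INTER_AREA).astype(float)/255,(0,0),.6)
def load(f):
    im=cv2.GaussianBlur(cv2.imread(f),(0,0),.6).astype(float)[y0:y0+h,x0:x0+w]
    o=np.clip((im[...,0]-im[...,2]+13)/10.5,0,1)
    ok=im.mean(2)>95; ok=cv2.erode(ok.astype(np.uint8),np.ones((3,3)))>0
    # only the near part, below the fingers
    Y,X=np.mgrid[y0:y0+h,x0:x0+w]; A=proj("side",LENS+AX*.05);B=proj("side",LENS+AX*.115); e=(B-A)/np.linalg.norm(B-A)
    al=((X-A[0])*e[0]+(Y-A[1])*e[1])/np.linalg.norm(B-A)
    return o,(al>-.2)&(al<.4)&ok
E
python3 - <<'E'
from fit import *
P=LENS+AX*(.0825+GO-.0325+GP)+[0,0,.0006]
R0=Ro.from_quat(tilt())
D=[(load(f"pics/rot{a}.png"),(R0*Ro.from_euler('z',g*a,degrees=True)).as_matrix()) for g in(1,) for a in(0,90,-90)]
def cost(p,D=D):
    s,t,a,du,dv=p; return sum(((hullmask(P,R,s/1e3,0,t/30,0,a/1e3,du,dv)-o)[k]**2).sum() for (o,k),R in D)
for sg in(1,-1):
    D2=[(D[i][0],(R0*Ro.from_euler('z',sg*a,degrees=True)).as_matrix()) for i,a in enumerate((0,90,-90))]
    best=min((minimize(cost,[s,t,0,0,0],args=(D2,),method="Nelder-Mead",options=dict(initial_simplex=np.array([[s,t,0,0,0]]+[[s+2*(i==0),t+1*(i==1),1*(i==2),.6*(i==3),.6*(i==4)] for i in range(5)]),maxiter=600)) for s in(-1.5,1.5) for t in(-1.5,1.5)),key=lambda r:r.fun)
    print(sg,best.fun,best.x.round(2),"tilt deg",np.rad2deg(best.x[1]/30),[k.sum() for (o,k),_ in D])
# per-image and lens
im=cv2.imread("pics/rot0.png").astype(float)[225:252,195:225]; g=im.mean(2)
for f,n,b in(("pics/rot0.png","side",(202,230,217,246)),("pics/top0.png","top",(191,203,205,217))):
    g=cv2.imread(f).astype(float)[b[1]:b[3],b[0]:b[2]]; print(n,g.mean(2).astype(int)[::2,::2].tolist(),proj(n,LENS))
E
```

```text
1 7.145667098778908 [0.34 0.22 0.54 0.16 0.05] tilt deg 0.4158462862841543 [np.int64(586), np.int64(548), np.int64(557)]
-1 6.427781543159144 [-0.77  0.18  0.79  0.1   0.05] tilt deg 0.3510722377044013 [np.int64(586), np.int64(548), np.int64(557)]
side [[132, 29, 28, 23, 140, 134, 133, 135], [97, 145, 29, 40, 99, 28, 66, 134], [32, 34, 70, 134, 107, 44, 71, 140], [26, 55, 188, 186, 187, 178, 55, 46], [30, 56, 185, 188, 187, 187, 122, 29], [42, 35, 81, 185, 187, 180, 75, 45], [143, 76, 32, 47, 75, 65, 28, 29], [23, 29, 33, 51, 37, 30, 71, 125]] [208.95547843 237.59030577]
top [[41, 166, 19, 18, 19, 18, 17], [17, 17, 43, 67, 74, 36, 26], [17, 46, 161, 167, 167, 134, 18], [18, 76, 168, 168, 167, 162, 36], [17, 61, 167, 168, 167, 161, 27], [61, 21, 72, 142, 114, 38, 19], [24, 17, 18, 18, 17, 40, 86]] [197.5306882  209.44433549]
```

```bash
cat > fit2.py <<'E'
from fit import *
P=LENS+AX*(.0825+GO-.0325+GP)+[0,0,.0006]; R0=Ro.from_quat(tilt())
D=[]
for a in(0,90,-90):
    R=(R0*Ro.from_euler('z',-a,degrees=True)).as_matrix(); o,k=load(f"pics/rot{a}.png")
    if a==0:
        im=cv2.imread("pics/rot0.png").astype(float)[y0:y0+h,x0:x0+w]
        M=hullmask(P,R,0,0,0,0,0,0,0)>.02; k2=cv2.dilate(M.astype(np.uint8),np.ones((5,5)))>0
        # upper part: anything dark counts as not pin; ring/bore bright or not = pin
        d=im.mean(2)<70; o=np.where(d,0,o); k=k|k2
        Y,X=np.mgrid[y0:y0+h,x0:x0+w]; k&=~((X-x0)>(238-200+0)) ; k&=~((Y<206)&(X>232))
    D.append((o,k,R))
def cost(p,D):
    s,t,a,du,dv=p; return sum(((hullmask(P,R,s/1e3,0,t/30,0,a/1e3,du,dv)-o)[k]**2).sum() for o,k,R in D)
def go(D):
    z=np.array([[0,0,0,0,0]]+(np.eye(5)*[2,1,1,.6,.6]).tolist()); r=[]
    for s in(-1,1):
        r.append(minimize(cost,z[0],args=(D,),method="Nelder-Mead",options=dict(initial_simplex=z*s,maxiter=600)))
    r=min(r,key=lambda q:q.fun); return r.fun,r.x.round(2),np.rad2deg(r.x[1]/30).round(2)
E
python3 - <<'E'
from fit2 import *
print(go(D),go(D[:1]))
for f,n,b,th_ in(("pics/rot0.png","side",(203,232,216,244),150),("pics/top0.png","top",(192,204,204,216),140)):
    g=cv2.imread(f).astype(float)[b[1]:b[3],b[0]:b[2]].mean(2); l=g>th_*.65
    n_,lab,st,ce=cv2.connectedComponentsWithStats(l.astype(np.uint8)); i=1+np.argmax(st[1:,4]); print(n,ce[i]+b[:2],st[i],proj(n,LENS))
p=np.array([0,0,0,0,0.])
o,k,R=D[0]; x=go(D)[1]; res=(hullmask(P,R,x[0]/1e3,0,x[1]/30,0,x[2]/1e3,x[3],x[4])-o)*k
print((res[::2,8:40:2]*9).round().astype(int))
E
```

```text
(np.float64(70.0722500566217), array([ 0.02, -0.93, -0.11,  0.03,  0.5 ]), np.float64(-1.77)) (np.float64(65.32576235745583), array([ 0.16, -1.17,  0.73,  0.31,  0.45]), np.float64(-2.23))
side [209.42372881 237.50847458] [ 2  2 10  8 59] [208.95547843 237.59030577]
top [197.8245614  209.40350877] [ 2  2  9  8 57] [197.5306882  209.44433549]
[[ 0  0  0  0  0  0  0  0  0  0  0  0  0  0  0  0]
 [ 0  0  0  0  0  0  0  0  0  0 -9  0  0  0  0  0]
 [ 0  0  0  0  0  0  0  0  0  0 -5  0 -1  0  0  0]
 [ 0  0  0  0  0  0 -9 -9  1 -1  1  4  0  0  0  0]
 [ 0  0  0  0  0  0 -9  0 -2  0  0  0 -2  0  0  0]
 [ 0  0  0  0  0 -9 -9  3  0  0  0  0  8  0  0  0]
 [ 0  0  0  0  0 -9  0 -1  0  1  0  0  4  0  0  0]
 [ 0  0  0  0 -9 -9 -5  0  0  0  0 -1 -8  0  0  0]
 [-1 -1 -1 -1 -8  1 -1  0  0  0  0 -6  0  0  0  0]
 [ 0  0  0  0  0 -1  0  0  0  0 -2 -9  0  0  0  0]
 [-1 -1  0  0  1  1  0  0  0  0 -7  0  0  0  0  0]
 [-1  0  0 -1 -1  0  0  0  0 -4 -9  0  0  0  0  0]
 [ 0  0  0 -1  0  0  0  0 -1 -8 -3  0  0  0  0  0]
 [-1  0 -1 -1  0  0  0  0  1  0  0  0  0  0  0  0]
 [ 0  0  0  0  0  0  0  2  1  0  0 -1 -1  0  0  0]
 [ 0  0  0 -1  0  0  0  1  0  0 -1  0  0  0 -1  0]
 [ 0  0  0 -1 -1  2  2  0  0  0 -1 -1  0  0  0  0]
 [ 0  0  0 -1 -2  0  0  0  0  0  0  0  0  0  0  0]
 [ 0  0  0  0  0  0  0  0  0 -1  0  0  0  0  0  0]
 [ 0  0  0  0  0  0  0  0  0  0  0  0  0  0  0  0]]
```

The fits give an in-hand lean of about -0.4 to 2° and an offset under 1 mm. The far ring reads 2–3 mm off, which points to about 1.5–2°. The lens centroid is about 0.7 mm lower in y. I'll apply both corrections and check once more.

```bash
sed -i 's/^LENS=.*; PHI/LENS=np.array([.603,.4654,.115]); PHI/' h.py
python3 - <<'E'
from h import *
t=np.deg2rad(-1.6); R=Ro.from_quat(tilt())*Ro.from_euler('y',-t)
print(R.apply([np.sin(t),0,np.cos(t)])+AX)
P=LENS+AX*.0825-R.apply([0,0,GP+GO-.0325+.0003])-[0,0,.0006]
arm.movep(P,R.as_quat()); arm.pause(.4); print(arm.read_tool_pos()-P,arm.read_joint_positions()[6],arm.read_time(),arm.read_opening())
im=np.mean([snapshot("side").astype(float) for _ in range(4)],0).astype(np.uint8); cv2.imwrite("pics/rotF.png",im)
x,y,w,h,m=195,192,50,56,10
o=cv2.resize(im[y:y+h,x:x+w],None,fx=m,fy=m,interpolation=cv2.INTER_CUBIC)
o=np.clip((o.astype(float)-110)*2+110,0,255).astype(np.uint8)
for d in(0,.05,.115):
    q=((proj("side",LENS+AX*d)-[x,y]+.5)*m).round().astype(int).tolist(); print(q); cv2.circle(o,q,2,(0,0,255),-1)
cv2.imwrite("pics/fin.png",o)
E
```

```text
[ 2.22044605e-16  1.66533454e-16 -2.22044605e-16]
[-1.17935330e-04  1.27210442e-04 -1.39655263e-05] -0.5674471432426427 24.825 0.19072036732640713
[147, 460]
[229, 317]
[344, 118]
```

View pics/fin.png

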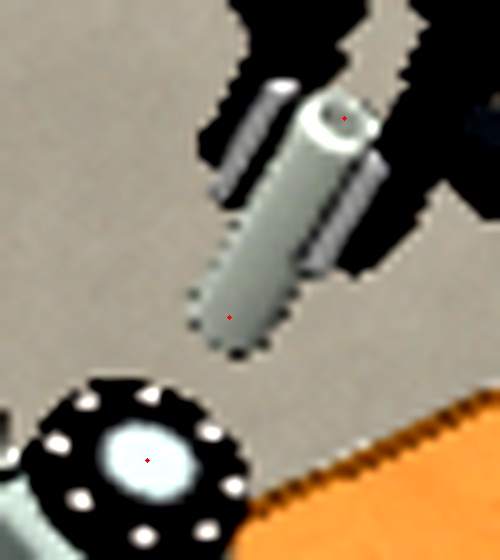

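The final view puts the lens at (149,461), the near end at about (231,325) and the far ring at (341,121). The gap is roughly 48 mm and a lean of about 1–2° remains. I'll make one last small correction (0.8°, 1 mm back) and hand in.

Run:
```python
from h import *
from station import ticket
t=np.deg2rad(-2.4); R=Ro.from_quat(tilt())*Ro.from_euler('y',-t)
P=LENS+AX*.0835-R.apply([0,0,GP+GO-.0325+.0003])-[0,0,.0006]
arm.line_to(P,.02,R.as_quat()); arm.pause(.6)
print(arm.read_tool_pos()-P,arm.read_opening(),arm.read_ft_force(),np.abs(arm.read_dq()).max(),arm.read_time())
ticket.finish_job()
```

```text
[-4.34100823e-05  5.42949399e-05 -2.15796172e-05] 0.1864490391290087 [ 1.092726   -0.58143748 -0.68948213] 0.001310844429595481 25.875
the job is handed in; nothing more can be done
```

The job is handed in at 25.9 s. The short pin stands in (-25, 50) and the long pin in (25, 0). The odd pin, pulled from (-25, 0), is held still in front of the inspection camera.

**Racked pins:** Both went down to about 1.5 mm above the hole floor before release. The side picture taken after the odd pin was pulled shows both standing in place. The short pin met almost no force; the long one rubbed the wall with up to about 7 N.

**Odd pin:** In the last picture its near end was about 48 mm from the glass, about 1.7 mm off the line of sight and leaning about 1–2°. I then tilted it 0.8° and moved it back 1 mm. I took no picture after that; I only checked that the arm reached the pose, was still and kept its grip.

**Checks that disagreed:**
- **Lean of the pin in the grip:** an image fit of the near half gave about +0.4°, a fit of the whole pin gave about −2°, and reading the picture by eye gave about 3°. I used −2.4° in the end.
- **Camera calibrations:** the side and top cameras differ by about 3 mm in x at the rack. They also differ by about 2° on the camera stand's direction. I used averages for both.

I did not aim for or handle the piston, bearing, tape roll or yellow pin. The yellow pin still stands in the later side pictures, but I took no final picture of the other three.

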